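Torque the cap of a pressure vessel until the wrench breaks over

TASK

Close the digestion vessel in the capping station to its set torque: lift the torque wrench out of its tray by the bare shank, set it squarely and fully down on the star-shaped cap and let go, then take it again by the black grip only and pull it clockwise (seen from above) until it clicks and the handle breaks over. Stop at that click - pulling on against the end stop would twist the vessel in its clamp - and let go, leaving the wrench sitting on the cap with its handle still broken over so that I can see it clicked; do not disturb the bottle, the beaker, the weight box or the other vessel.

Things in the scene. Friction and masses are not known exactly. Their poses are not given: they have to be found in the camera images.
- cap_top (a point): centre of the flat top of the steel star-shaped screw cap on the vessel clamped upright in the blue capping station (fixed, 140 x 124 mm); about 110 mm above the desk. z up. The star has six radial ribs, 9 mm wide, tips 22 mm from the axis, bevelled at the top, round a 32 mm core; it stands 20 mm above a round knurled flange of 60 mm diameter. x lies along one rib; ribs every 60 degrees.
- cap: the same cap, origin on its axis 32 mm below cap_top, same axes. It turns about the vertical; clockwise from above tightens. It starts loosely screwed on: it runs against a light thread drag (0.15 N m), then comes up hard tight after some 0.4 to 0.8 rad; where differs from run to run and must be felt.
- wrench: lever of the torque wrench (it carries the socket): 199 mm long, 62 mm wide at the head, 37 mm high, about 0.45 kg with socket, centre of mass about 15 mm from the socket's axis towards the grip, so it sits in balance on the cap when let go. Origin on the socket's axis at the wrench's underside; x out along the lever to the grip, z up, socket opens downwards.
- wrench_tray: blue tray with grey foam, fixed, 240 x 108 mm, origin on the desk below the socket's axis, x along the wrench. The wrench lies level in it, underside 8 mm above the desk. The grip lies between foam blocks (to 42 mm high) without room for fingers; the shank is free on both sides in a bay 64 mm long (x 35 to 99 mm) with its floor 10 mm above the desk; head blocks reach 34 mm.
- wrench_socket (a point): on the socket's axis, on its ceiling, 17 mm above the wrench's underside; turns with the socket. Socket 17 mm deep, bore radius 23.5 mm, with six inward teeth 8 mm wide (to 18.5 mm from the axis) that drop between the cap's ribs with 2 mm to spare a side; x points midway between two teeth and lies along the lever while straight, so x must lie along any rib. Fully down this point meets cap_top.
- wrench_shank (a point): middle of the bare aluminium shank between head and grip, 65 mm out from the socket's axis, 28 mm above the wrench's underside; 15 mm wide, 14 mm high, x out along the lever, z up. Bare for 25 mm to either side.
- wrench_grip (a point): centre of the black ribbed grip, 137 mm out from the socket's axis, 28 mm above the wrench's underside; 62 mm long, 26 mm wide, 24 mm high, x along the lever. A sprung over-centre pivot joins lever and socket: rigid up to 1.2 N m about the socket's axis (9 N across at the grip), then giving way ever more easily; past 0.14 rad it snaps to 0.28 rad clockwise of the socket and rests on a stop.
- bottle_mid (a point): amber sample bottle with white cap, 42 mm diameter, 86 mm high, loose, at its middle: leave alone
- closed_vessel_mid (a point): a second, already closed steel vessel, 60 mm diameter, 98 mm high, standing loose on the desk, at its middle: leave alone
- box_mid (a point): wooden weight box 69 x 130 x 43 mm, loose, at its middle: leave alone
- beaker_mid (a point): small glass beaker 50 mm diameter, 59 mm high, loose, at its middle: leave alone
- vessel_mark (a point): red mark on the rim of the clamped steel vessel below the cap, 28.5 mm from the vessel's axis, 36 mm below cap_top; x points away from the axis. The friction clamp holds the vessel up to 2.2 N m (16 N at the grip); pulled harder (on beyond the click, after some 0.15 rad of slack), the vessel twists in it and the mark moves round: the sign of overtightening.

How it is judged:
By the outcome, as a careful person would: the job done as asked, in the order asked, and still so for the second after the job is handed in, with the robot touching nothing.
It also fails if it takes over 58 s, if anything falls off the work surface, if the arm or the gripper's body presses on something with over 40 N, if the wrist force passes 120 N, or if a joint passes its speed limit or range.

ROBOT

A 6-joint arm with a two-finger parallel gripper is mounted at the origin on a cart in front of the work surface, level with it; the furniture and walls round the work are solid. World frame = base frame: x ahead of the robot, y to its left, z up, the work surface at z = 0. Lengths are in m, angles in rad, forces in N, time in s.
With the tool pointing down it reaches from about 0.275 to 0.85 m from the base axis. Payload 5.2 kg.
Tool frame: the origin (TCP) lies on the mounting face of the last link; the fingertips stand 173 mm ahead of it and the grasp point (between the pads) lies 155 mm ahead of it; z points along the fingers, y is the line along which they close (so a half turn about z gives the same grasp; the last joint's range is limited). The gripper opens to 85 mm and grips with 20 to 120 N. Pads are 22 mm wide; open, the fingers measure 114 mm over their backs; the gripper's body (76 mm by 85 mm) begins 54 mm behind the grasp point. The pads swing forward as they close: fully open they stand 13 mm farther back than shut.
Start: joints at [-1.325, 0.259, 1.535, -0, 1.348, -0.203], TCP at [0.239, -0.496, 0.405] pointing down, gripper open.
Joint ranges: [-3.14, 3.14], [-0.91, 2.08], [0.19, 2.58], [-1.22, 4.36], [0.22, 2.71], [-3.12, 3.12]. Speed limits (rad/s): [2.57, 2.57, 3.14, 3.14, 3.14, 3.14].

INTERFACE

Orientations are given as a rotation vector (axis times angle).
In Python, from workcell import bot gives the robot as it stands. The module is installed in compiled form; this text tells all that it offers.
- The arm moves only by the tool carry_out, never from a script. Its arguments are lists of equal length, an entry for each row: "linear": the shift along the world's x, y, z in cm, a list of three; "twist": the turn, a rotation vector about the world's x, y, z in degrees, a list of three. In form: {"linear": [[dx, dy, dz], ...], "twist": [[rx, ry, rz], ...]}. A call has 1 to 5 rows; each row shifts and turns the commanded pose from where the row before left it; what a row does not reach is not made up. A row lasts 1/10 s, in which the tool goes at most 50 mm and 8.59 degrees, less where a joint would pass 70% of its speed; a pose out of reach is approached as far as the arm can. A call with a gripper value outside its range is refused whole. "jaw" is the closure, from 0 (fully open) to 1 (shut), set as the call begins (left out, the last holds). The fingers move at their own pace and stop on an object; "squeeze" is the grip in N (left out, the last holds). Time passes only in rows, so rows that do not move let the fingers close. It gives the time, the measured TCP pose, the force, the opening and the grip force at its end, in the units of the state.
- bot.get_obs(): the state, without advancing time (a new reading comes with each control period).
- bot.get_image(name): name is "scene" or "top" or "wrist"; returns a dict with "pixels" (400x640x3 uint8, red, green, blue), "vfov" (degrees; the focal length in pixels is half the picture's height over the tangent of half this angle, whatever the lens; pixels are square), "cx", "cy" (the principal point, pixels), "R" (3x3) and "t" (3): a world point X has camera coordinates R X + t; the wrist camera has in their place "tool_from_camera" (4x4, takes a point from camera to tool coordinates, whose origin is the TCP and whose axes are the flange's). Camera axes: x right, y down, z forward; pixel columns grow to the right and rows downward; lengths in m; the calibration is good to about 2 mm. A picture is of the moment at which its call begins: read the wrist's pose just before it. There is no depth.
- bot.close_job(): hands the job in; it is judged then, once.
The state is a dict: "time_s": time; "q": joint angles; "qd": joint speeds; "effort": joint torques, N m; "position": TCP position; "ee_rot": TCP orientation; "force": force on the tool from outside, world axes, zero at the start; "moment": the same for the moment, N m; "width": finger opening in m; "gripper_force": force on a finger pad.
Only numpy, scipy, OpenCV 4.12 (cv2) and the standard library are available. Lean on these libraries where they do the work, as an engineer would, in place of code of your own. Each camera call takes 0.05 s, during which the arm holds its last target. There are 200 camera calls.

## Working session

There is one attempt and no reset: what is moved stays moved. The work goes in short steps, Python scripts to look and compute and a tool call to move; the robot and the scene stay as the last step left them, time stands still between calls to the robot, and variables do not carry over. Pictures are saved under pics/ and viewed, at most 10 in all, crops included, and the job is handed in when it is done.

Besides the shell and the picture viewer there is one more tool, called as name(argument=value, ...), one argument or row to a line, values as JSON. carry_out: Moves the arm, as the interface text tells. Its arguments: {"type":"object","properties":{"linear":{"type":"array","items":{"type":"array","items":{"type":"number"}}},"twist":{"type":"array","items":{"type":"array","items":{"type":"number"}}},"jaw":{"type":"number"},"squeeze":{"type":"number"}},"required":["linear","twist"]}

```bash
mkdir -p pics; cat > h.py <<'E'
import numpy as np, cv2
from workcell import bot
from scipy.spatial.transform import Rotation as Rn
def grab(n,fn=None):
    o=bot.get_obs(); im=bot.get_image(n)
    if fn: cv2.imwrite('pics/'+fn,cv2.cvtColor(im['pixels'],cv2.COLOR_RGB2BGR))
    if 'R' in im: R,t=np.array(im['R']),np.array(im['t']); 
    else:
        T=np.array(im['tool_from_camera']); Rt=Rn.from_rotvec(o['ee_rot']).as_matrix()
        Rc=Rt@T[:3,:3]; c=Rt@T[:3,3]+o['position']; R=Rc.T; t=-R@c
    f=200/np.tan(np.radians(im['vfov'])/2)
    return dict(p=im['pixels'],R=R,t=t,f=f,cx=im['cx'],cy=im['cy'])
def onz(c,u,v,z):
    d=c['R'].T@np.array([(u-c['cx'])/c['f'],(v-c['cy'])/c['f'],1]); C=-c['R'].T@c['t']
    return C+d*(z-C[2])/d[2]
def proj(c,X):
    x=c['R']@np.array(X)+c['t']; return x[:2]/x[2]*c['f']+[c['cx'],c['cy']]
E
python3 - <<'E'
from h import *
o=bot.get_obs(); print(o)
for n in('top','scene'):
    c=grab(n,n+'0.png'); print(n,c['f'],-c['R'].T@c['t'])
E
```

```text
{'time_s': 0.0, 'q': array([-1.32481322e+00,  2.59348334e-01,  1.53606485e+00,  2.47094352e-05,
        1.34801409e+00, -2.02793371e-01]), 'qd': array([-0.00107353, -0.00057135, -0.00092258, -0.00086597, -0.00125874,
       -0.00183367]), 'effort': array([ 7.63184221e-05, -4.46031082e+01, -2.90572214e+01, -7.52550295e-05,
        1.17777797e-02,  4.13780743e-07]), 'position': array([ 0.23860109, -0.49531631,  0.40387886]), 'ee_rot': array([-3.06104742e+00, -6.98619092e-01,  2.43758393e-05]), 'force': array([-0.49487105, -0.57893171, -0.46177493]), 'moment': array([-0.00937414, -0.01380761, -0.00737434]), 'gripper_force': 0.0, 'width': 0.08517109738461852}
top 362.18562015442023 [ 0.3707212  -0.02298172  1.1786314 ]
scene 468.3525158128724 [-0.11338426 -0.91792957  1.05799084]
```

```bash
python3 -c "
import cv2,numpy as np
a=cv2.imread('pics/top0.png');cv2.imwrite('pics/top0b.png',cv2.resize(a,(800,500),interpolation=cv2.INTER_CUBIC))"
```

```text
(no output)
```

View pics/top0.png

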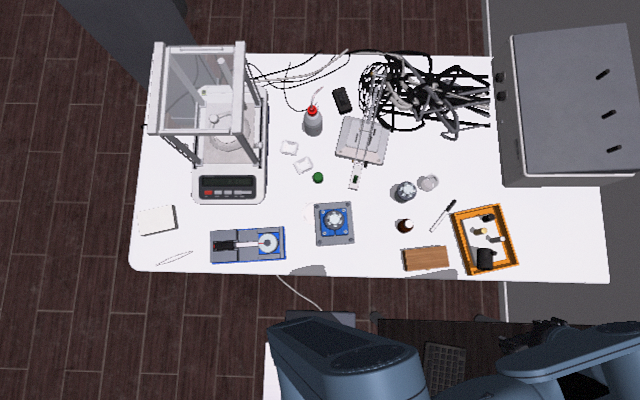

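View pics/scene0.png

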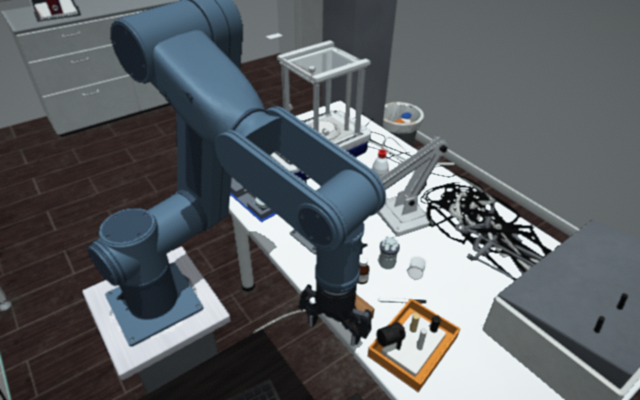

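The top view shows the wrench tray at (248,244), with the ring head at (267,243) and the grip to the left. The cap in the blue station is at (334,222), the bottle at (405,226), the box at (426,258) and the second vessel at (404,191). In the scene view the arm hides most of the work.

```bash
python3 - <<'E'
from h import *
c=grab('top')
for n,u,v,z in(('cap',334,222,.11),('sock',267.5,243,.045),('tray L',210,245,.02),('trayR',286,244,.02),('grip',222,245,.04),('bottle',405,226,.08),('v2',404,191,.098),('box',426,258,.043),('beaker',428,183,.06),('tableedge',330,275,0)): print(n,onz(c,u,v,z).round(3))
o=bot.get_obs();print(Rn.from_rotvec(o['ee_rot']).as_matrix().round(3))
im=bot.get_image('wrist');print(np.array(im['tool_from_camera']).round(3),im['vfov'])
E
```

```text
cap [ 0.516 -0.045  0.11 ]
sock [0.453 0.16  0.045]
tray L [0.444 0.349 0.02 ]
trayR [0.453 0.105 0.02 ]
grip [0.444 0.304 0.04 ]
bottle [ 0.513 -0.262  0.08 ]
v2 [ 0.617 -0.256  0.098]
box [ 0.42  -0.333  0.043]
beaker [ 0.654 -0.34   0.06 ]
tableedge [ 0.36  -0.038  0.   ]
[[ 0.901  0.434 -0.   ]
 [ 0.434 -0.901  0.001]
 [ 0.    -0.001 -1.   ]]
[[-0.001 -0.952 -0.307  0.077]
 [ 1.    -0.    -0.001 -0.   ]
 [ 0.001 -0.307  0.952  0.031]
 [ 0.     0.     0.     1.   ]] 61.28170721483442
```

carry_out(
  linear=[
    [1.5,4,0.3],
    [1.5,4,0.3],
    [1.5,4,0.3],
    [1.5,4,0.3],
    [1.5,4,0.3],
  ],
  twist=[
    [0,0,4.3],
    [0,0,4.3],
    [0,0,4.3],
    [0,0,4.3],
    [0,0,4.3],
  ],
)

```text
time_s: 0.7
position: [0.3138, -0.2939, 0.4197]
ee_rot: [-2.877, -1.262, -0.0]
force: [0.4, 0.3, -0.1]
width: 0.0858
gripper_force: 0.0
```

carry_out(
  linear=[
    [1.5,4,0.3],
    [1.5,4,0.3],
    [1.5,4,0.3],
    [1.5,4,0.3],
    [1.5,4,0.3],
  ],
  twist=[
    [0,0,4.3],
    [0,0,4.3],
    [0,0,4.3],
    [0,0,4.3],
    [0,0,4.3],
  ],
)

```text
time_s: 1.2
position: [0.3887, -0.0938, 0.4349]
ee_rot: [2.591, 1.776, 0.0]
force: [-0.3, -0.3, 0.2]
width: 0.0855
gripper_force: 0.0
```

carry_out(
  linear=[
    [1.5,4,0.3],
    [1.5,4,0.3],
    [1.5,4,0.3],
    [1.5,4,0.3],
    [1.5,4,0.3],
  ],
  twist=[
    [0,0,4.3],
    [0,0,4.3],
    [0,0,4.3],
    [0,0,4.3],
    [0,0,4.3],
  ],
)

```text
time_s: 1.7
position: [0.4638, 0.1064, 0.4499]
ee_rot: [2.213, 2.229, 0.0]
force: [0.5, -0.5, 0.6]
width: 0.0857
gripper_force: 0.0
```

carry_out(
  linear=[
    [0,0,0],
    [0,0,0],
    [0,0,0],
  ],
  twist=[
    [0,0,0],
    [0,0,0],
    [0,0,0],
  ],
)

```text
time_s: 2.0
position: [0.4634, 0.1039, 0.4494]
ee_rot: [-2.218, -2.224, 0.002]
force: [0.2, -0.5, -0.1]
width: 0.0855
gripper_force: 0.0
```

```bash
python3 - <<'E'
from h import *
o=bot.get_obs();print(o['time_s'],o['position'],Rn.from_rotvec(o['ee_rot']).as_matrix().round(3),o['force'],np.abs(o['qd']).max())
c=grab('wrist','w1.png'); np.savez('w1.npz',**c)
for X in((.516,-.045,.11),(.453,.16,.045),(.45,.225,.03)): print(proj(c,X))
E
```

```text
2.0 [0.46335086 0.10385774 0.4494048 ] [[-0.003  1.    -0.001]
 [ 1.     0.003 -0.   ]
 [-0.    -0.001 -1.   ]] [ 0.16604587 -0.50259968 -0.13005519] 0.02310608152432891
[373.41257682 317.08399241]
[315.27360649 116.7870035 ]
[312.44778006  52.43346872]
```

View pics/w1.png

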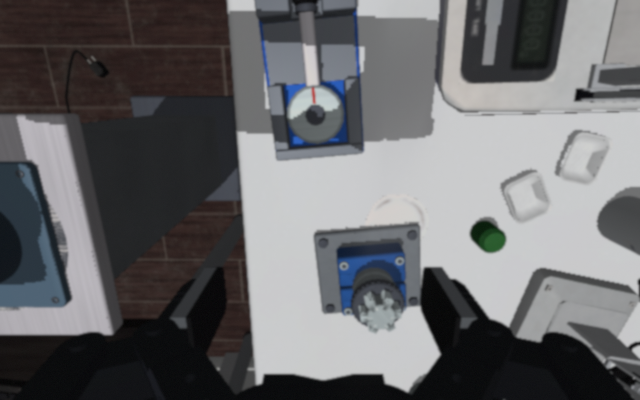

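The socket head is at (316,113) with the shank running up to (306,10), and the star cap is at (378,309). I'll take closer views of each from the same relative offset.

carry_out(
  linear=[
    [1.8,-4.5,-1.5],
    [1.8,-4.5,-1.5],
    [1.7,-4.4,-1.5],
    [0,0,0],
    [0,0,0],
  ],
  twist=[
    [0,0,0],
    [0,0,0],
    [0,0,0],
    [0,0,0],
    [0,0,0],
  ],
)

```text
time_s: 2.55
position: [0.5158, -0.0304, 0.4046]
ee_rot: [-2.222, -2.219, 0.001]
force: [0.2, -0.5, -0.1]
width: 0.0852
gripper_force: 0.0
```

```bash
python3 - <<'E'
from h import *
o=bot.get_obs();print(o['time_s'],o['position'],np.abs(o['qd']).max())
c=grab('wrist','w2.png'); np.savez('w2.npz',**c)
u,v=proj(c,(.52,-.042,.11)).round().astype(int); print(u,v)
a=cv2.imread('pics/w2.png')[v-60:v+60,u-70:u+70]; cv2.imwrite('pics/w2c.png',cv2.resize(a,None,fx=5,fy=5,interpolation=cv2.INTER_CUBIC))
E
```

```text
2.55 [ 0.51575633 -0.03039935  0.40457281] 0.04968027052036195
331 210
```

View pics/w2c.png

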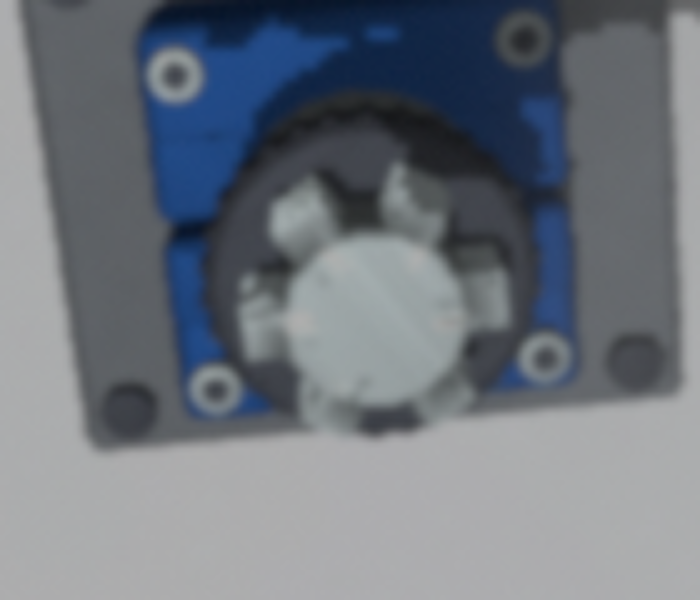

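carry_out(
  linear=[
    [-1.3,4.5,0],
    [-1.3,4.5,0],
    [-1.3,4.5,0],
    [-1.3,4.5,-0.5],
    [-1.3,4.0,-0.5],
  ],
  twist=[
    [0,0,0],
    [0,0,0],
    [0,0,0],
    [0,0,0],
    [0,0,0],
  ],
)

```text
time_s: 3.1
position: [0.4492, 0.1945, 0.3963]
ee_rot: [2.215, 2.227, 0.004]
force: [0.6, 0.2, -0.8]
width: 0.0854
gripper_force: 0.0
```

carry_out(
  linear=[
    [0,0,0],
    [0,0,0],
  ],
  twist=[
    [0,0,0],
    [0,0,0],
  ],
)

```text
time_s: 3.3
position: [0.4498, 0.1933, 0.3959]
ee_rot: [2.212, 2.23, 0.001]
force: [-0.1, -1.1, -0.3]
width: 0.0855
gripper_force: 0.0
```

```bash
python3 - <<'E'
from h import *
o=bot.get_obs();print(o['time_s'],o['position'],np.abs(o['qd']).max())
c=grab('wrist','w3.png'); np.savez('w3.npz',**c)
E
```

```text
3.3 [0.4497966  0.19333596 0.39591292] 0.049581187857582976
```

View pics/w3.png

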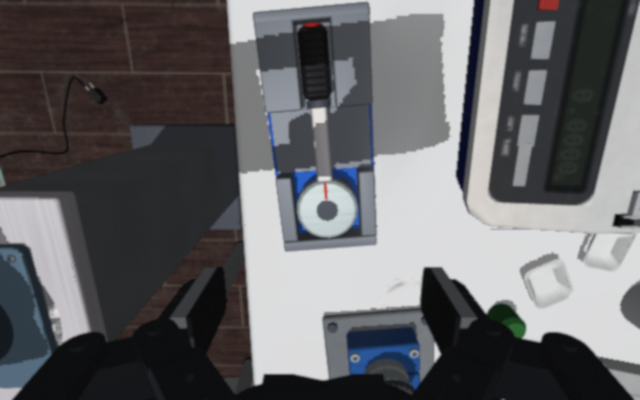

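In the cap crop the top disc centre is at crop (377,320), i.e. image (336,214), with a rib direction near +7° in the world. In w3 the head disc is at (327,209), the shank runs to (318,105) and the black grip is around (314,62).

```bash
python3 - <<'E'
from h import *
L=lambda n:dict(np.load(n))
c=L('w2.npz'); 
q=np.array([(308,215),(418,200),(490,290),(262,320),(332,405),(445,395)])/5+[261,150]
P=np.array([onz(c,*p,.107)[:2] for p in q]); cen=onz(c,336.4,214,.11); print('cap',cen)
d=P-P.mean(0); a=np.degrees(np.arctan2(d[:,1],d[:,0])); print((a%60).round(1),np.linalg.norm(d,axis=1))
# disc fit
hsv=cv2.cvtColor(c['p'],cv2.COLOR_RGB2HSV).astype(int); g=c['p'].astype(int)
m=((g.min(2)>150)&(np.hypot(*(np.indices(g.shape[:2])-np.array([214,336]).reshape(2,1,1)))<24)).astype(np.uint8)
m=cv2.morphologyEx(m,cv2.MORPH_OPEN,np.ones((9,9),np.uint8))
k=max(cv2.findContours(m,0,1)[0],key=cv2.contourArea); e=cv2.fitEllipse(k);print(e,onz(c,*e[0],.11))
c=L('w3.npz'); g=c['p'].astype(int)
I=np.indices(g.shape[:2])
m=((g.min(2)>130)&(np.hypot(I[0]-209,I[1]-327)<36)).astype(np.uint8)
m=cv2.morphologyEx(m,cv2.MORPH_OPEN,np.ones((5,5),np.uint8))
k=max(cv2.findContours(m,0,1)[0],key=cv2.contourArea); e=cv2.fitEllipse(cv2.convexHull(k));print(e,onz(c,*e[0],.045))
m=((g.max(2)<50)&(I[0]>20)&(I[0]<110)&(I[1]>285)&(I[1]<345)).astype(np.uint8)
k=max(cv2.findContours(m,0,1)[0],key=cv2.contourArea); print(cv2.boundingRect(k),cv2.minAreaRect(k))
# shank centre rows
for v in range(110,180,10):
    print(v,''.join('%4d'%x for x in g[v,305:340].mean(1)))
for p in((327,209),(314,62),(327,210)): print(onz(c,*p,.045))
E
```

```text
cap [ 0.52472948 -0.04551487  0.11      ]
[5.7 9.7 8.  7.7 7.9 6.5] [0.0193402  0.01942756 0.01916992 0.01921236 0.01934948 0.02004214]
((334.4472961425781, 211.56890869140625), (25.391826629638672, 28.84819984436035), 62.39607238769531) [ 0.52309525 -0.04338325  0.11      ]
((326.36566162109375, 206.7101287841797), (56.66505813598633, 61.61067581176758), 171.43557739257812) [0.45216701 0.16579469 0.045     ]
(297, 25, 34, 76) ((313.7520751953125, 62.65503692626953), (74.27185821533203, 30.651330947875977), 86.05481719970703)
110  141 141 139 139 138 141 159 188 211 221 222 222 223 223 223 223 223 223 218 199 169 129  92  76  89 116 137 145 143 135 121 103  83  74  72
120   70  69  69  70  71  79 108 152 191 216 223 224 224 224 224 224 223 223 219 200 165 126  96  78  72  70  71  72  71  72  72  71  72  71  72
130   69  69  69  70  70  70  72  78  90 101 110 115 117 117 119 121 123 123 124 124 120 110  98  85  75  72  72  71  71  71  72  71  72  72  72
140   69  69  70  69  70  69  70  75  87 101 108 113 115 117 117 119 121 123 123 125 124 119 108  94  81  73  72  72  71  71  71  72  71  71  72
150   69  68  69  69  69  69  70  70  72  81  92 104 112 115 116 117 119 121 122 123 124 122 117 105  91  79  72  71  71  70  72  72  71  71  72
160   69  69  69  68  69  70  69  70  69  73  81  94 105 113 115 116 117 118 120 122 122 123 121 115 103  89  77  72  71  71  71  72  73  72  72
170  133 131 129 132 137 141 144 143 140 134 124 111 104 108 114 115 115 116 117 119 120 122 122 120 112  99  83  68  61  59  61  64  67  72  74
[0.45282612 0.16338706 0.045     ]
[0.43996285 0.29931896 0.045     ]
[0.45283751 0.16233043 0.045     ]
```

```bash
python3 - <<'E'
import cv2
a=cv2.imread('pics/w3.png')[15:245,250:390]; cv2.imwrite('pics/w3c.png',cv2.resize(a,(350,575),interpolation=cv2.INTER_CUBIC))
E
```

```text
(no output)
```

View pics/w3c.png

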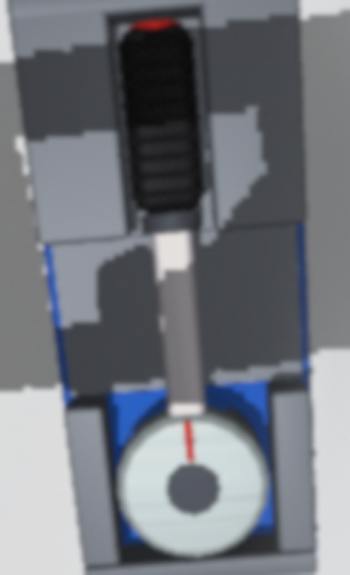

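The head disc is centred at crop (193,487), i.e. image (327.2,209.8), with the hub concentric. The lever line runs through the shank at crop (182,330) and the grip at (158,115). View w1 sees the head nearly straight down, so I'll measure it there too, where its height hardly matters.

```bash
python3 - <<'E'
from h import *
c=dict(np.load('w1.npz')); g=c['p'].mean(2).astype(int)
for v in range(76,152,4): print(v,''.join('%4d'%x for x in g[v,282:352:2]))
for z in(.03,.045): print(onz(c,316,113,z),onz(dict(np.load('w3.npz')),327.2,209.8,z))
E
```

```text
76  133 133 133 134 133 133 132 133 132 132 133 131 178 207 209 208 207 192 130  72 104 130 131 131 131 130 131 130 130 130 130 129 120  92  84
80  134 133 134 134 134 134 134 133 133 134 133 129 168 205 209 208 207 199 145  77  77 103 118 118 122 127 122 114 107 107 107  91 110 122 123
84   61  64 102 128 129 117 107 103 109 119 116 112 150 197 200 191 189 184 142  82  65  58  56  56  64  85  98 105 105 106  99  76 117 132 111
88   51  49  83 106 108 108 108 109 108 112 117 129 141 153 159 120 147 173 172 168 153 132 114  95  75  58  56  76  97 105 100  74 110 109  77
92   61  46  54  86 109 109 109 119 130 154 182 195 196 196 188 134 142 189 194 193 193 191 187 175 145 114  84  62  58  74  93  73  70  66  65
96   77  42  53  87 108 113 126 160 189 194 194 194 194 194 191 151 123 184 196 196 196 195 196 195 195 188 161 122  83  57  56  50  53  65  65
100   90  43  53  85 116 147 187 201 202 202 202 202 203 203 201 166 128 190 201 201 201 200 200 199 198 197 195 177 132  91  59  48  49  65  66
104  107  49  50  95 138 185 202 202 202 202 202 202 202 200 183 161 146 159 170 188 200 20
[... 1088 characters left out ...]
0  50  59  79  87  86  85  93  97  98  99  99  99 100 101 102 102 102 102 102  98  90  81  69  58  56  56  56  57  51  48  64
140   64  65  58  39  47  67 105 112 112 109  97  80  79  85  89  91  92  92  92  89  85  81  76  77  87  90  91  90  76  56  55  55  52  49  63
144  139 140 122  67  46  55  67  70  71  71  62  52  51  51  51  52  52  51  50  46  43  41  40  41  40  43  43  44  46  50  55  60  65  69  71
148  127 126 117  74  45  46  50  55  60  65  69  74  79  85  91  98 103 106 109 112 117 120 124 125 126 126 128 129 129 130 129 128 128 128 128
[0.4534812  0.16320402 0.03      ] [0.4532835  0.15743903 0.03      ]
[0.45379626 0.16392755 0.045     ] [0.45303543 0.16254328 0.045     ]
```

carry_out(
  linear=[
    [-0.1,1.2,-4.5],
    [-0.1,1.2,-4.5],
    [-0.1,1.0,-4.0],
    [0,0,0],
    [0,0,0],
  ],
  twist=[
    [0,0,1.7],
    [0,0,1.7],
    [0,0,1.6],
    [0,0,0],
    [0,0,0],
  ],
  jaw=0.5,
  squeeze=60,
)

```text
time_s: 3.85
position: [0.4488, 0.2249, 0.2657]
ee_rot: [-2.12, -2.318, 0.001]
force: [0.5, -0.1, 0.7]
width: 0.0425
gripper_force: 0.0
```

```bash
python3 - <<'E'
from h import *
o=bot.get_obs();print(o['time_s'],o['position'],2*np.degrees(np.arctan2(o['ee_rot'][1],o['ee_rot'][0])),o['width'],np.abs(o['qd']).max())
c=grab('wrist','w4.png'); np.savez('w4.npz',**c)
for z in(.028,.038,.046): print(proj(c,(.4471,.2277,z)))
E
```

```text
3.85 [0.44878129 0.22491387 0.26572689] -264.87956069233144 0.04252790807570562 0.04442695174531542
[323.51563089 216.80322714]
[323.52641649 222.29797184]
[323.53577394 227.06513752]
```

View pics/w4.png

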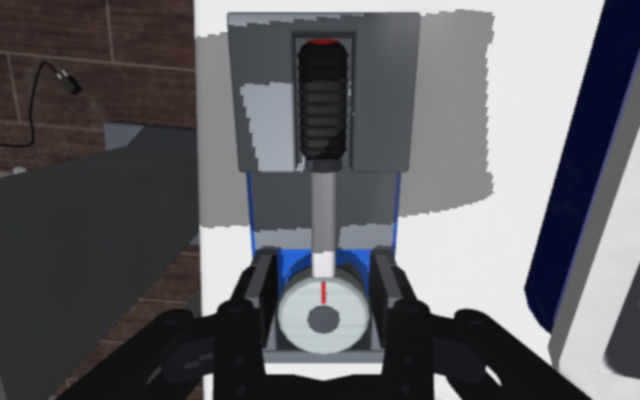

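The lever is vertical in the picture at column 323 and centred between the fingers (270 and 375), so I can descend.

carry_out(
  linear=[
    [-0.1,0.3,-3.5],
    [0,0,-2.3],
    [0,0,-1.5],
    [0,0,0],
  ],
  twist=[
    [0,0,0],
    [0,0,0],
    [0,0,0],
    [0,0,0],
  ],
)

```text
time_s: 4.3
position: [0.4479, 0.2281, 0.1929]
ee_rot: [2.119, 2.318, 0.001]
force: [-0.0, -0.4, 0.5]
width: 0.0426
gripper_force: 0.0
```

carry_out(
  linear=[
    [0,0,0],
    [0,0,0],
    [0,0,0],
    [0,0,0],
    [0,0,0],
  ],
  twist=[
    [0,0,0],
    [0,0,0],
    [0,0,0],
    [0,0,0],
    [0,0,0],
  ],
  jaw=1,
  squeeze=70,
)

```text
time_s: 4.8
position: [0.4483, 0.2288, 0.1944]
ee_rot: [2.117, 2.318, 0.005]
force: [-0.8, -1.5, 6.0]
width: 0.0136
gripper_force: 68.3
```

```bash
cat > s.py <<'E'
from h import *
o=bot.get_obs();y=np.degrees(2*np.arctan2(o['ee_rot'][1],o['ee_rot'][0]))%360
M=Rn.from_rotvec(o['ee_rot']).as_matrix()
print(o['time_s'],o['position'].round(4),'yaw',y.round(2),'tilt',(M[:2,2]*57.3).round(2),'w',o['width'],o['gripper_force'],'F',o['force'].round(1),'M',o['moment'].round(2),'qd',np.abs(o['qd']).max().round(3),'q',o['q'].round(2))
E
python3 s.py
```

```text
4.8 [0.4483 0.2288 0.1944] yaw 95.19 tilt [0.24 0.04] w 0.013596790099765919 68.29480290412903 F [-0.8 -1.5  6. ] M [-0.23  0.1  -0.23] qd 0.002 q [ 0.25  0.42  1.9  -0.    0.82  0.16]
```

carry_out(
  linear=[
    [0,0,0.5],
    [0,0,1.0],
    [0,0,1.5],
    [0,0,2.0],
    [0,0,3],
  ],
  twist=[
    [0,0,0],
    [0,0,0],
    [0,0,0],
    [0,0,0],
    [0,0,0],
  ],
  squeeze=100,
)

```text
time_s: 5.3
position: [0.4462, 0.2286, 0.2723]
ee_rot: [-2.117, -2.319, 0.005]
force: [1.2, 0.5, -4.9]
width: 0.0127
gripper_force: 97.7
```

carry_out(
  linear=[
    [0,0,4],
    [0,0,4],
    [0.1,-3,3],
    [0.2,-3,2],
    [0.2,-3,1.5],
  ],
  twist=[
    [0,0,0],
    [0,0,0],
    [0,0,3.4],
    [0,0,3.6],
    [0,0,3.6],
  ],
)

```text
time_s: 5.8
position: [0.4515, 0.1381, 0.4196]
ee_rot: [1.889, 2.508, 0.003]
force: [0.2, -0.9, -5.3]
width: 0.0132
gripper_force: 98.0
```

carry_out(
  linear=[
    [0.2,-3.5,0],
    [0.2,-3.5,0],
    [0.2,-3.5,0],
    [0.2,-3.5,0],
    [0.1,-3,0],
  ],
  twist=[
    [0,0,3.6],
    [0,0,3.6],
    [0,0,3.6],
    [0,0,3.6],
    [0,0,3.6],
  ],
)

```text
time_s: 6.3
position: [0.4604, -0.0326, 0.4176]
ee_rot: [-1.476, -2.773, 0.0]
force: [0.1, 0.5, -4.8]
width: 0.0129
gripper_force: 97.9
```

carry_out(
  linear=[
    [0,-2.5,0],
    [0,-2,0],
    [0,0,0],
    [0,0,0],
  ],
  twist=[
    [0,0,3.6],
    [0,0,0],
    [0,0,0],
    [0,0,0],
  ],
)

```text
time_s: 6.7
position: [0.4606, -0.0762, 0.4173]
ee_rot: [-1.393, -2.815, -0.001]
force: [-0.3, -0.0, -4.5]
width: 0.013
gripper_force: 98.1
```

```bash
python3 s.py; python3 - <<'E'
from h import *
print(onz(dict(np.load('w4.npz')),323,319,.045))
c=grab('wrist','w5.png'); np.savez('w5.npz',**c); print(proj(c,(.525,-.0455,.11)))
E
```

```text
6.7 [ 0.4606 -0.0762  0.4173] yaw 127.34 tilt [-0.04  0.05] w 0.01299833351929365 98.06655049324036 F [-0.3 -0.  -4.5] M [0.19 0.13 0.04] qd 0.024 q [-0.4   0.1   1.7   0.    1.34 -1.06]
[0.45260881 0.16202706 0.045     ]
[405.54310609 209.80272992]
```

View pics/w5.png

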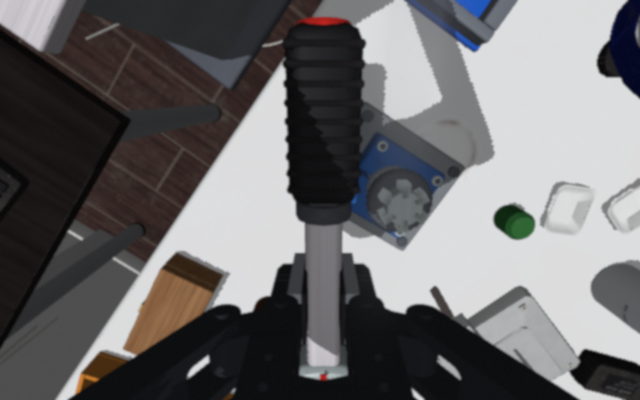

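The wrench is held straight, with the lever at column 323 and the red head mark at (323,377). The cap is visible at about (404,208), so I'll enlarge it.

```bash
python3 - <<'E'
import cv2
a=cv2.imread('pics/w5.png')[170:250,360:450]; a=cv2.convertScaleAbs(cv2.resize(a,None,fx=7,fy=7,interpolation=cv2.INTER_CUBIC),alpha=1.4); cv2.imwrite('pics/w5c.png',a)
E
```

```text
(no output)
```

View pics/w5c.png

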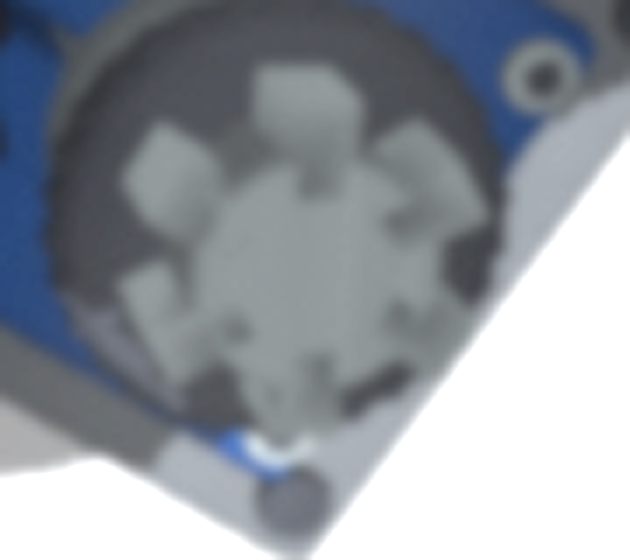

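The cap disc centre is at crop (317,279), i.e. image (405.2,209.8), which agrees with the earlier cap estimate. A rib lies along the lever to within about 1.5°, so I'll move over it.

carry_out(
  linear=[
    [0.9,2.8,-1],
    [0.9,2.8,-2],
    [0.76,2.75,-3],
    [0,0,-3],
    [0,0,-1.8],
  ],
  twist=[
    [0,0,0],
    [0,0,0],
    [0,0,-0.3],
    [0,0,0],
    [0,0,0],
  ],
)

```text
time_s: 7.25
position: [0.4856, 0.0098, 0.3071]
ee_rot: [-1.392, -2.812, 0.001]
force: [-0.4, 0.1, -5.2]
width: 0.013
gripper_force: 98.3
```

carry_out(
  linear=[
    [0,0,0],
    [0,0,0],
    [0,0,0],
  ],
  twist=[
    [0,0,0],
    [0,0,0],
    [0,0,0],
  ],
)

```text
time_s: 7.55
position: [0.4873, 0.0074, 0.3107]
ee_rot: [1.397, 2.811, 0.001]
force: [0.9, 0.6, -4.7]
width: 0.013
gripper_force: 98.4
```

```bash
python3 s.py
```

```text
7.55 [0.4873 0.0074 0.3107] yaw 127.14 tilt [ 0.15 -0.03] w 0.01304119270973064 98.35403680801392 F [ 0.9  0.6 -4.7] M [0.19 0.13 0.08] qd 0.007 q [-0.21  0.23  1.82  0.    1.09 -0.86]
```

carry_out(
  linear=[
    [-0.05,0,-0.6],
    [0,0,-0.5],
    [0,0,-0.3],
    [0,0,0],
  ],
  twist=[
    [0,0,0],
    [0,0,0],
    [0,0,0],
    [0,0,0],
  ],
)

```text
time_s: 7.95
position: [0.486, 0.0072, 0.2946]
ee_rot: [-1.399, -2.812, 0.0]
force: [-0.2, 0.6, -4.8]
width: 0.0129
gripper_force: 98.4
```

carry_out(
  linear=[
    [0,0,-0.3],
    [0,0,-0.2],
    [0,0,0],
  ],
  twist=[
    [0,0,0],
    [0,0,0],
    [0,0,0],
  ],
)

```text
time_s: 8.25
position: [0.4861, 0.0073, 0.2898]
ee_rot: [-1.399, -2.812, 0.0]
force: [0.3, -0.2, -5.4]
width: 0.0128
gripper_force: 98.4
```

```bash
python3 s.py
```

```text
8.25 [0.4861 0.0073 0.2898] yaw 127.11 tilt [-0.03  0.01] w 0.01277576288377774 98.43969225883484 F [ 0.3 -0.2 -5.4] M [0.29 0.17 0.02] qd 0.006 q [-0.21  0.26  1.84  0.    1.04 -0.86]
```

carry_out(
  linear=[
    [0,0,-0.3],
    [0,0,0],
    [0,0,-0.3],
    [0,0,0],
  ],
  twist=[
    [0,0,0],
    [0,0,0],
    [0,0,0],
    [0,0,0],
  ],
)

```text
time_s: 8.65
position: [0.4861, 0.0073, 0.2837]
ee_rot: [-1.399, -2.813, 0.0]
force: [-0.2, -0.3, -5.7]
width: 0.0128
gripper_force: 98.5
```

```bash
python3 s.py
```

```text
8.65 [0.4861 0.0073 0.2837] yaw 127.12 tilt [-0.03  0.01] w 0.01278958773420331 98.54272484779358 F [-0.2 -0.3 -5.7] M [0.33 0.33 0.01] qd 0.006 q [-0.21  0.27  1.85 -0.    1.03 -0.86]
```

carry_out(
  linear=[
    [0,0,-0.2],
    [0,0,0],
  ],
  twist=[
    [0,0,0],
    [0,0,0],
  ],
)

```text
time_s: 8.85
position: [0.4861, 0.0073, 0.2819]
ee_rot: [-1.399, -2.813, 0.0]
force: [-0.4, 1.7, -5.3]
width: 0.0128
gripper_force: 98.6
```

carry_out(
  linear=[
    [0,0,-0.2],
    [0,0,0],
  ],
  twist=[
    [0,0,0],
    [0,0,0],
  ],
)

```text
time_s: 9.05
position: [0.4861, 0.0073, 0.28]
ee_rot: [-1.399, -2.813, 0.0]
force: [-1.8, 2.2, -3.2]
width: 0.013
gripper_force: 98.7
```

```bash
python3 s.py
```

```text
9.05 [0.4861 0.0073 0.28  ] yaw 127.12 tilt [-0.02  0.01] w 0.012953814408727234 98.69249939918518 F [-1.8  2.2 -3.2] M [ 0.46  0.33 -0.02] qd 0.004 q [-0.21  0.27  1.85  0.    1.02 -0.86]
```

carry_out(
  linear=[
    [-0.03,0.04,-0.15],
    [0,0,0],
  ],
  twist=[
    [0,0,0],
    [0,0,0],
  ],
)

```text
time_s: 9.25
position: [0.486, 0.0076, 0.2791]
ee_rot: [1.398, 2.812, -0.0]
force: [-3.6, 1.9, 2.8]
width: 0.013
gripper_force: 99.5
```

carry_out(
  linear=[
    [0,0,-0.1],
    [0,0,0],
  ],
  twist=[
    [0,0,0],
    [0,0,0],
  ],
)

```text
time_s: 9.45
position: [0.486, 0.0077, 0.2786]
ee_rot: [1.398, 2.812, 0.0]
force: [-5.0, 3.1, 8.2]
width: 0.0128
gripper_force: 100.4
```

```bash
python3 s.py
```

```text
9.45 [0.486  0.0077 0.2786] yaw 127.12 tilt [ 0.06 -0.02] w 0.012800061835102804 100.36766767501831 F [-5.   3.1  8.2] M [ 0.19  0.71 -0.1 ] qd 0.002 q [-0.21  0.27  1.86 -0.    1.01 -0.86]
```

carry_out(
  linear=[
    [0,0,0],
    [0,0,0],
    [0,0,0],
    [0,0,0],
  ],
  twist=[
    [0,0,0],
    [0,0,0],
    [0,0,0],
    [0,0,0],
  ],
  jaw=0.45,
)

```text
time_s: 9.85
position: [0.4862, 0.0075, 0.2777]
ee_rot: [1.399, 2.812, 0.0]
force: [0.0, 0.5, -0.0]
width: 0.0471
gripper_force: 0.0
```

carry_out(
  linear=[
    [0,0,1],
    [0,0,2],
    [-1.5,2,2],
    [-1.2,1.5,1.5],
    [0,0,0],
  ],
  twist=[
    [0,0,0],
    [0,0,0],
    [0,0,0],
    [0,0,0],
    [0,0,0],
  ],
)

```text
time_s: 10.35
position: [0.4584, 0.0438, 0.3452]
ee_rot: [1.395, 2.811, 0.003]
force: [0.5, -0.0, -0.1]
width: 0.047
gripper_force: 0.0
```

```bash
python3 s.py; python3 - <<'E'
from h import *
c=grab('wrist','w6.png'); np.savez('w6.npz',**c)
C=np.array([.5255,-.045]);d=np.array([np.cos(np.radians(127.1)),np.sin(np.radians(127.1))])
for r,z in((0,.13),(.065,.128),(.137,.133),(.168,.121)): print(proj(c,[*(C+r*d),z]))
E
```

```text
10.35 [0.4584 0.0438 0.3452] yaw 127.21 tilt [ 0.22 -0.01] w 0.04696262675895997 0.0 F [ 0.5 -0.  -0.1] M [ 0.01 -0.02 -0.01] qd 0.056 q [-0.15  0.15  1.83  0.    1.16 -0.8 ]
[324.04002666 383.51342006]
[324.2233834  300.89377822]
[324.56359662 194.97017596]
[324.53349628 136.24867204]
```

View pics/w6.png

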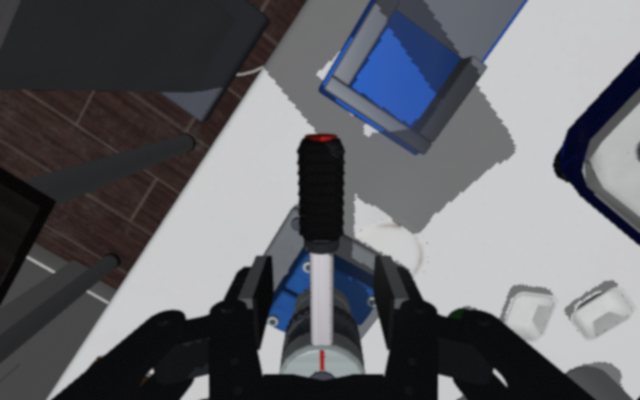

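The wrench sits on the cap where expected, with the lever along column 322 from the head mark (322,360) to the red grip end (321,138). Next I'll take the grip.

carry_out(
  linear=[
    [-0.8,1.0,0],
    [-0.75,1.05,-1.5],
    [0,0,-2.5],
    [0,0,-2],
    [0,0,-0.9],
  ],
  twist=[
    [0,0,0],
    [0,0,0],
    [0,0,0],
    [0,0,0],
    [0,0,0],
  ],
)

```text
time_s: 10.9
position: [0.4424, 0.0633, 0.2713]
ee_rot: [-1.398, -2.809, 0.003]
force: [-0.7, 0.3, -0.0]
width: 0.0471
gripper_force: 0.0
```

carry_out(
  linear=[
    [0,0,0],
    [0,0,0],
  ],
  twist=[
    [0,0,0],
    [0,0,0],
  ],
)

```text
time_s: 11.1
position: [0.4438, 0.063, 0.2738]
ee_rot: [-1.399, -2.813, 0.0]
force: [-0.0, -0.3, -0.3]
width: 0.0468
gripper_force: 0.0
```

```bash
python3 s.py; python3 - <<'E'
from h import *
o=bot.get_obs(); C=np.array([.5255,-.045]); p=o['position'][:2]-C; print(np.linalg.norm(p),np.degrees(np.arctan2(p[1],p[0])))
r=.137
f=lambda t:r*100*np.array([np.cos(np.radians(t)),np.sin(np.radians(t))])
for t in range(127,47,-2): print(t,(f(t-2)-f(t)).round(2),end=';')
E
```

```text
11.1 [0.4438 0.063  0.2738] yaw 127.1 tilt [-0.01 -0.  ] w 0.04677588456610575 0.0 F [-0.  -0.3 -0.3] M [-0.02  0.01  0.  ] qd 0.015 q [-0.11  0.22  1.95 -0.    0.98 -0.76]
0.1354792050697555 127.11161167579468
127 [0.39 0.28];125 [0.4  0.27];123 [0.41 0.25];121 [0.41 0.24];119 [0.42 0.22];117 [0.43 0.21];115 [0.44 0.19];113 [0.44 0.18];111 [0.45 0.16];109 [0.45 0.15];107 [0.46 0.13];105 [0.46 0.12];103 [0.47 0.1 ];101 [0.47 0.08];99 [0.47 0.07];97 [0.48 0.05];95 [0.48 0.03];93 [0.48 0.02];91 [0.48 0.  ];89 [ 0.48 -0.02];87 [ 0.48 -0.03];85 [ 0.48 -0.05];83 [ 0.47 -0.07];81 [ 0.47 -0.08];79 [ 0.47 -0.1 ];77 [ 0.46 -0.12];75 [ 0.46 -0.13];73 [ 0.45 -0.15];71 [ 0.45 -0.16];69 [ 0.44 -0.18];67 [ 0.44 -0.19];65 [ 0.43 -0.21];63 [ 0.42 -0.22];61 [ 0.41 -0.24];59 [ 0.41 -0.25];57 [ 0.4  -0.27];55 [ 0.39 -0.28];53 [ 0.38 -0.29];51 [ 0.37 -0.31];49 [ 0.36 -0.32];
```

carry_out(
  linear=[
    [0,0,0],
    [0,0,0],
    [0,0,0],
    [0,0,0],
  ],
  twist=[
    [0,0,0],
    [0,0,0],
    [0,0,0],
    [0,0,0],
  ],
  jaw=1,
  squeeze=50,
)

```text
time_s: 11.5
position: [0.4438, 0.0631, 0.2742]
ee_rot: [1.398, 2.811, 0.001]
force: [0.7, -0.9, 2.1]
width: 0.0254
gripper_force: 51.3
```

carry_out(
  linear=[
    [0.39,0.28,0],
    [0.4,0.27,0],
    [0.41,0.25,0],
    [0.41,0.24,0],
    [0.42,0.22,0],
  ],
  twist=[
    [0,0,-2],
    [0,0,-2],
    [0,0,-2],
    [0,0,-2],
    [0,0,-2],
  ],
)

```text
time_s: 12.0
position: [0.4638, 0.0759, 0.2741]
ee_rot: [1.64, 2.679, 0.0]
force: [-1.4, 0.3, 3.6]
width: 0.0249
gripper_force: 51.6
```

```bash
cat > p.py <<'E'
from h import *
o=bot.get_obs(); C=np.array([.5255,-.045]); p=o['position'][:2]-C; n=np.linalg.norm(p); u=p/n; t=np.array([u[1],-u[0]]); F=o['force']
y=np.degrees(2*np.arctan2(o['ee_rot'][1],o['ee_rot'][0]))%360
print(o['time_s'],'r',n.round(4),'ang',np.degrees(np.arctan2(p[1],p[0])).round(2),'yaw',y.round(2),'Ftan',(F[:2]@t).round(2),'Frad',(F[:2]@u).round(2),'Fz',F[2].round(2),'M',o['moment'].round(2),o['width'].round(4),o['position'][2].round(4))
E
python3 p.py
```

```text
Traceback (most recent call last):
  File "p.py", line 4, in <module>
    print(o['time_s'],'r',n.round(4),'ang',np.degrees(np.arctan2(p[1],p[0])).round(2),'yaw',y.round(2),'Ftan',(F[:2]@t).round(2),'Frad',(F[:2]@u).round(2),'Fz',F[2].round(2),'M',o['moment'].round(2),o['width'].round(4),o['position'][2].round(4))
                                                                                                                                                                                                       ^^^^^^^^^^^^^^^^
AttributeError: 'float' object has no attribute 'round'
```

carry_out(
  linear=[
    [0.43,0.21,0],
    [0.44,0.19,0],
    [0.44,0.18,0],
    [0.45,0.16,0],
    [0.45,0.15,0],
  ],
  twist=[
    [0,0,-2],
    [0,0,-2],
    [0,0,-2],
    [0,0,-2],
    [0,0,-2],
  ],
)

```text
time_s: 12.5
position: [0.4859, 0.0848, 0.2741]
ee_rot: [1.868, 2.526, -0.0]
force: [-1.8, -0.5, 3.8]
width: 0.0247
gripper_force: 51.7
```

```bash
sed -i "s/o\['width'\].round(4)/o['width']/" p.py; python3 p.py
```

```text
12.5 r 0.1357 ang 106.97 yaw 107.04 Ftan -1.87 Frad 0.06 Fz 3.77 M [-0.33  0.09 -0.1 ] 0.02474668151138629 0.2741
```

carry_out(
  linear=[
    [0.46,0.13,0],
    [0.46,0.12,0],
    [0.47,0.1,0],
  ],
  twist=[
    [0,0,-2],
    [0,0,-2],
    [0,0,-2],
  ],
)

```text
time_s: 12.8
position: [0.4997, 0.0883, 0.274]
ee_rot: [-1.997, -2.425, 0.0]
force: [-1.3, -0.0, 3.4]
width: 0.0254
gripper_force: 51.7
```

```bash
python3 p.py
```

```text
12.8 r 0.1358 ang 100.95 yaw 101.04 Ftan -1.23 Frad 0.21 Fz 3.38 M [-0.31  0.15 -0.09] 0.025363565121324115 0.274
```

carry_out(
  linear=[
    [0.47,0.08,0],
    [0.47,0.07,0],
  ],
  twist=[
    [0,0,-2],
    [0,0,-2],
  ],
)

```text
time_s: 13.0
position: [0.509, 0.09, 0.274]
ee_rot: [-2.081, -2.353, 0.0]
force: [-2.3, 4.1, 4.9]
width: 0.0251
gripper_force: 51.8
```

```bash
python3 p.py
```

```text
13.0 r 0.136 ang 96.95 yaw 97.04 Ftan -1.83 Frad 4.33 Fz 4.94 M [0.03 0.31 0.03] 0.025109451981070056 0.274
```

carry_out(
  linear=[
    [0.48,0.04,0],
  ],
  twist=[
    [0,0,-2],
  ],
)

```text
time_s: 13.1
position: [0.5136, 0.0907, 0.274]
ee_rot: [-2.12, -2.316, 0.0]
force: [-3.8, 4.2, 5.0]
width: 0.0253
gripper_force: 51.9
```

```bash
python3 p.py
```

```text
13.1 r 0.1362 ang 95.02 yaw 95.05 Ftan -3.46 Frad 4.55 Fz 5.0 M [0.13 0.67 0.23] 0.025295310053770077 0.274
```

carry_out(
  linear=[
    [0.48,0.02,0],
  ],
  twist=[
    [0,0,-2],
  ],
)

```text
time_s: 13.2
position: [0.518, 0.0911, 0.2739]
ee_rot: [-2.158, -2.279, 0.001]
force: [-3.8, 4.6, 4.4]
width: 0.0253
gripper_force: 51.9
```

```bash
python3 p.py
```

```text
13.2 r 0.1363 ang 93.16 yaw 93.12 Ftan -3.52 Frad 4.77 Fz 4.43 M [0.2  0.51 0.51] 0.025327594161392148 0.2739
```

carry_out(
  linear=[
    [0.48,0.03,0],
  ],
  twist=[
    [0,0,-2],
  ],
)

```text
time_s: 13.3
position: [0.523, 0.0913, 0.2739]
ee_rot: [-2.199, -2.242, 0.001]
force: [-3.1, 2.3, 4.8]
width: 0.0253
gripper_force: 51.8
```

```bash
cat >> p.py <<'E'
print('TORQUE',(-(F[:2]@t)*n+o['moment'][2]).round(2))
E
python3 p.py
```

```text
13.3 r 0.1363 ang 91.06 yaw 91.12 Ftan -3.03 Frad 2.41 Fz 4.76 M [-0.02  0.4   0.33] 0.02530748441825454 0.2739
TORQUE 0.75
```

carry_out(
  linear=[
    [0.48,0.0,0],
  ],
  twist=[
    [0,0,-2],
  ],
)

```text
time_s: 13.4
position: [0.528, 0.0913, 0.274]
ee_rot: [-2.238, -2.203, 0.0]
force: [-2.4, 3.8, 4.9]
width: 0.0252
gripper_force: 51.8
```

```bash
python3 p.py
```

```text
13.4 r 0.1363 ang 88.95 yaw 89.09 Ftan -2.5 Frad 3.74 Fz 4.88 M [0.06 0.35 0.11] 0.025193353792260845 0.274
TORQUE 0.45
```

carry_out(
  linear=[
    [0.48,0.0,0],
  ],
  twist=[
    [0,0,-2],
  ],
)

```text
time_s: 13.5
position: [0.5332, 0.0911, 0.2742]
ee_rot: [-2.278, -2.164, -0.001]
force: [1.5, 1.3, 2.8]
width: 0.025
gripper_force: 51.7
```

```bash
python3 p.py
```

```text
13.5 r 0.1363 ang 86.77 yaw 87.06 Ftan 1.41 Frad 1.39 Fz 2.82 M [-0.23 -0.12  0.12] 0.025044874883621095 0.2742
TORQUE -0.07
```

carry_out(
  linear=[
    [0.48,-0.03,0],
  ],
  twist=[
    [0,0,-2],
  ],
)

```text
time_s: 13.6
position: [0.538, 0.0905, 0.2741]
ee_rot: [2.315, 2.123, 0.0]
force: [-1.4, 0.1, 3.1]
width: 0.025
gripper_force: 51.7
```

```bash
python3 p.py
```

```text
13.6 r 0.1361 ang 84.73 yaw 85.05 Ftan -1.41 Frad -0.03 Fz 3.06 M [-0.35  0.26 -0.11] 0.025014387033725355 0.2741
TORQUE 0.09
```

The torque peaked at about 1.1 N m, fell through zero and stayed near zero, so the wrench has clicked. I'll let go and back off.

carry_out(
  linear=[
    [0,0,0],
    [0,0,0],
    [0,0,0],
    [0,0,0],
  ],
  twist=[
    [0,0,0],
    [0,0,0],
    [0,0,0],
    [0,0,0],
  ],
  jaw=0.5,
)

```text
time_s: 14.0
position: [0.5377, 0.0903, 0.2735]
ee_rot: [-2.314, -2.125, 0.0]
force: [0.7, -0.1, -0.4]
width: 0.0425
gripper_force: 0.0
```

carry_out(
  linear=[
    [0,0,1],
    [0,0,2],
    [0,0,3],
    [-0.3,-3,3],
    [-0.3,-3.5,3],
  ],
  twist=[
    [0,0,0],
    [0,0,0],
    [0,0,0],
    [0,0,0],
    [0,0,0],
  ],
)

```text
time_s: 14.5
position: [0.5316, 0.0256, 0.3956]
ee_rot: [2.311, 2.128, 0.001]
force: [1.2, -1.2, -0.2]
width: 0.0428
gripper_force: 0.0
```

carry_out(
  linear=[
    [-0.3,-3.5,1],
    [0,0,0],
    [0,0,0],
  ],
  twist=[
    [0,0,0],
    [0,0,0],
    [0,0,0],
  ],
)

```text
time_s: 14.8
position: [0.5287, -0.0103, 0.4044]
ee_rot: [2.316, 2.122, 0.001]
force: [1.2, 1.3, -0.6]
width: 0.0431
gripper_force: 0.0
```

```bash
python3 s.py; python3 - <<'E'
from h import *
c=grab('wrist','w7.png'); np.savez('w7.npz',**c); g=c['p'].astype(int)
print('cap',proj(c,(.5255,-.045,.13)))
I=np.indices(g.shape[:2])
red=(g[...,0]>110)&(g[...,1]<75)&(g[...,2]<75)
n,l,s,ce=cv2.connectedComponentsWithStats(red.astype(np.uint8))
for i in range(1,n):
    if s[i,4]>5: print('red',s[i],ce[i].round(1),onz(c,*ce[i],.13).round(4))
bl=((g.max(2)<55)&(I[0]<260)).astype(np.uint8)
n,l,s,ce=cv2.connectedComponentsWithStats(bl)
for i in range(1,n):
    if s[i,4]>400:
        k=max(cv2.findContours((l==i).astype(np.uint8),0,1)[0],key=cv2.contourArea)
        print('blk',s[i],ce[i].round(1),onz(c,*ce[i],.133).round(4),cv2.minAreaRect(k))
E
```

```text
14.8 [ 0.5287 -0.0103  0.4044] yaw 85.0 tilt [0.06 0.01] w 0.04309916534365812 0.0 F [ 1.2  1.3 -0.6] M [-0.03  0.   -0.  ] qd 0.031 q [-0.23  0.22  1.59  0.    1.33 -0.14]
cap [324.35311952 245.85197887]
red [323 213   2  19  37] [323.5 222.2] [ 0.5266 -0.0251  0.13  ]
blk [    0     0   190   260 39009] [ 83.4 133.5] [0.3649 0.0571 0.133 ] ((94.5, 129.5), (259.0, 189.0), 90.0)
blk [ 169    0  120   62 1806] [198.9  34.7] [0.458  0.1117 0.133 ] ((220.40689086914062, 41.71706008911133), (125.798095703125, 56.99443435668945), 20.87901496887207)
blk [ 305    8   40  109 3696] [324.8  58.5] [0.5376 0.0905 0.133 ] ((324.5, 62.0), (108.0, 39.0), 90.0)
```

```bash
python3 - <<'E'
from h import *
for n,(u,v),w in(('w7',(324,246),2),('w4',(323,319),2)):
    g=np.load(n+'.npz')['p'].astype(int); r=g[...,0]-g[...,1]
    print(n)
    for y in range(v-46,v+46,w): print(y,''.join(' .:*#@'[min(5,max(0,r[y,x]//15))]  for x in range(u-46,u+46,1)))
    print('grey')
    for y in range(v-50,v+50,3): print(y,''.join('%4d'%x for x in g[y,u-50:u+50:4].mean(1)))
E
```

```text
w7
200                                                                                             
202                                                                                             
204                                                                                             
206                                                                                             
208                                                                                             
210                                                                                             
212                                             ....                                            
214                                            .#@@*                                            
216                                            .#@@*                                            
218                                            .#@@*                                            
220                                            .#@@*                                            
222                           
[... 14279 characters left out ...]
83 147 188 196 196 196 196 196 196 189 147  88  72  74  72  73  72  74
353  117 118 117 117 118 118 118 118 118 127 142 155 168 170 156 143 130 120 119 120 119 119 120 119 119
356  123 123 122 124 124 123 123 123 123 123 123 123 124 124 124 124 124 124 124 125 125 125 125 125 126
359  121 121 121 122 121 121 121 121 121 121 122 121 122 121 121 121 121 121 122 122 122 121 122 123 122
362  146 146 145 146 146 146 145 146 146 146 146 146 146 146 146 146 146 146 145 146 146 145 146 146 146
365  233 233 233 233 233 233 232 233 233 233 234 233 234 233 233 233 233 234 233 233 233 233 233 233 233
368  235 234 234 235 234 234 234 234 234 234 234 234 234 234 234 234 234 234 234 234 234 234 234 234 234
```

```bash
python3 -c "
from workcell import bot
print(bot.close_job())"
```

```text
the job is handed in; nothing more can be done
None
```

I handed the job in at about 15 s: the wrench was set on the cap and pulled clockwise by the grip until the torque peaked at about 1.0 N m and fell to zero, which I take as the click from force readings alone, then released with the handle staying where I left it and the gripper clear above.

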